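Take the bore of the blue-banded centrifuge bucket with the spring-jaw gauge

TASK

Take the bore gauge out of its slanting rest and stand it upright in the bore of the blue-banded bucket (not the yellow-banded one), its flange resting flat on the rim, and let go of it. Press the green end of its rocker so that the jaws spring out against the wall, press the red end down to lock them, then take the gauge again, draw it straight out and stand it in the white reading stand with the jaws still locked at the bore's size. Handle it gently and leave the other things on the bench where they are.

Things in the scene. Friction and masses are not known exactly. Their poses are not given: they have to be found in the camera images.
- gauge: bore gauge, 0.3 kg, 163 mm long, loose. Origin: centre of the flange's underside, z towards the rocker end. Steel plug, 36 mm across (41 mm just under the flange), to z = -55; flange 80 mm across, 6 mm thick; black square handle, 24 x 24 mm, faces along x and y, z = 6 to 88; rocker on top, 54 mm long along x, 16 mm wide, to z = 108. Starts slanting in the rest, jaws drawn in and locked
- rocker (a joint): rocker on the handle, pivot along the gauge's y at z = 98 mm, stays where it is left. 0 to 0.03 = red end (+x) down, jaws locked where they are; 0.44 = green end (-x) down, jaws free to spring out. Press the raised pad straight down along the gauge to its stop: 7 to 11 N on a pad turns it
- jaw_a (a joint): how far each of the two brass jaws stands out, in m, both alike; they slide out of the plug along the gauge's +y and -y at z = -30 mm: 0 to 0.0015 = drawn in (35 to 38 mm across them), about 0.005 = against the wall of the blue bucket, 0.010 = fully out (55 mm across). A spring of about 2 N drives each jaw out whenever the rocker is not locked
- red_pad (a point): middle of the top face of the rocker's red (lock) end, 19 mm from the pivot; moves with the rocker
- green_pad (a point): middle of the top face of the rocker's green (release) end, 19 mm from the pivot; moves with the rocker
- rest: fixed slanting rest, foot 150 x 90 mm, origin under it; a grey sleeve, bore 44 mm, 50 mm long, mouth centre at (30, 0, 78) mm, leans 30 degrees from upright towards the rest's +x (away from the robot) and holds the gauge's plug, the flange lying on the mouth. The gauge leaves it along its own z
- bucket_blue_mouth (a point): centre of the mouth of the aluminium centrifuge bucket with a blue band and rim, fixed, z up: 92 mm across, 95 mm high, round bore 44 mm across and 80 mm deep with an edge at the top; the mouth lies 95 mm above the bench
- bucket_yellow_mouth (a point): centre of the mouth of a like bucket with a yellow band and rim and a 50 mm bore, fixed; not to be measured
- stand_mouth (a point): centre of the top of the white reading stand, fixed, z up: a ring, 60 mm hole, 92 mm outside, 10 mm thick, on three posts, its top 92 mm above the bench. The gauge stands in it upright, plug through the hole, flange on the ring, whichever way it is turned
- cup_a: bystander: specimen cup with a yellow lid, 52 mm across, 62 mm high; origin under its centre
- tape_roll: bystander: roll of tape, 53 mm across, 12 mm high; origin under its centre
There are look-alikes about, which are no part of the job. Leave any orange look-alike of the gauge alone.

How it is judged:
On the way, in this order (a step that is already met when the one before it is completed fails the run):
1. the gauge stands upright in the blue-banded bucket, flange on the rim, jaws still drawn in and locked, and is let go (horizontal distance between gauge and bucket_blue_mouth below 0.004 m and z of gauge in the frame of bucket_blue_mouth between -0.004 and 0.003 m and angle between gauge's own z axis and vertical below 0.06 rad and value of joint rocker below 0.12 rad and value of joint jaw_a below 0.002 m and contact force between the fingers and gauge below 0.1 N), for 0.2 s.
2. the green end is pressed and the jaws spring out against the bore while the gauge stays seated (horizontal distance between gauge and bucket_blue_mouth below 0.004 m and z of gauge in the frame of bucket_blue_mouth between -0.004 and 0.003 m and angle between gauge's own z axis and vertical below 0.06 rad and value of joint rocker above 0.25 rad and value of joint jaw_a between 0.0038 and 0.0062 m), for 0.1 s.
3. the red end is pressed and the jaws are locked at the bore's size, the gauge still seated (horizontal distance between gauge and bucket_blue_mouth below 0.004 m and z of gauge in the frame of bucket_blue_mouth between -0.004 and 0.003 m and angle between gauge's own z axis and vertical below 0.06 rad and value of joint rocker below 0.12 rad and value of joint jaw_a between 0.0038 and 0.0062 m), for 0.2 s.
4. the gauge is drawn up out of the bucket with the jaws still at the bore's size (z of gauge in the frame of bucket_blue_mouth above 0.058 m and value of joint rocker below 0.12 rad and value of joint jaw_a between 0.0038 and 0.0062 m), for 0.1 s.
At the end, for the whole second after the job is handed in: the gauge stands upright (within 4.5 degrees) in the reading stand, flange on the ring (within 4 mm in height, 13 mm off the centre), let go and at rest, rocker locked (below 0.12 rad), each jaw standing out 3.8 to 6.2 mm, which is the blue bucket's bore (horizontal distance between gauge and stand_mouth below 0.013 m and z of gauge in the frame of stand_mouth between -0.004 and 0.004 m and angle between gauge's own z axis and vertical below 0.08 rad and value of joint rocker below 0.12 rad and value of joint jaw_a between 0.0038 and 0.0062 m and linear speed of gauge below 0.01 m/s); the robot touches nothing.
It fails at once if the gauge is put into the yellow-banded bucket (horizontal distance between gauge and bucket_yellow_mouth below 0.02 m and z of gauge in the frame of bucket_yellow_mouth below 0.03 m).
It fails at once if the gauge is dropped or jerked: faster than 0.5 m/s in or just above the bucket or the stand ((horizontal distance between gauge and bucket_blue_mouth below 0.03 m and z of gauge in the frame of bucket_blue_mouth below 0.06 m and linear speed of gauge above 0.5 m/s) or (horizontal distance between gauge and stand_mouth below 0.03 m and z of gauge in the frame of stand_mouth below 0.06 m and linear speed of gauge above 0.5 m/s)).
It fails at once if the specimen cup or the tape roll is pushed away by more than 30 mm (distance of any of cup_a, tape_roll from where it was at the start of the episode above 0.03 m).
It also fails if it takes over 67 s, if anything falls off the work surface, if the arm or the gripper's body presses on something with over 40 N, if the wrist force passes 120 N, or if a joint passes its speed limit or range.

ROBOT

A 7-joint arm with a two-finger parallel gripper is mounted at the origin on a cart in front of the work surface, level with it; the furniture and walls round the work are solid. World frame = base frame: x ahead of the robot, y to its left, z up, the work surface at z = 0. Lengths are in m, angles in rad, forces in N, time in s.
With the tool pointing down it reaches from about 0.4 to 0.925 m from the base axis. Payload 5.6 kg.
Tool frame: the origin (TCP) lies between the finger pads; the fingertips stand 19 mm ahead of it and the grasp point (between the pads) is the TCP; z points along the fingers, y is the direction in which the jaws open and shut (so a half turn about z gives the same grasp; the last joint's range is limited). The gripper opens to 85 mm and grips with 20 to 120 N. Pads are 22 mm wide; open, the fingers measure 114 mm over their backs; the gripper's body (76 mm by 85 mm) begins 54 mm behind the grasp point. The pads swing forward as they close: fully open they stand 13 mm farther back than shut.
Start: joints at [1.081, 0.468, -0.012, 1.603, 0.006, 1.071, -0.056], TCP at [0.281, -0.586, 0.226] pointing down, gripper open.
Joint ranges: [-2.53, 2.53], [-0.31, 2.02], [-1.57, 1.55], [0.28, 2.44], [-1.29, 4.43], [0.15, 1.84], [-2.92, 2.92]. Speed limits (rad/s): [2.57, 2.57, 3.14, 3.14, 3.14, 3.14, 3.14].

INTERFACE

Orientations are given as [roll, pitch, yaw] about the fixed x, y, z axes, in that order (R = Rz(yaw) Ry(pitch) Rx(roll)).
In Python, from rig import robot, effector, imaging, job, telemetry gives the robot as it stands. The module is installed in compiled form; this text tells all that it offers. Calls block until the motion is done:
- robot.move_ptp(position, orientation): joint-space move of the TCP to a pose.
- robot.movel(position, rate=0.15, rot=None, max_force=None): straight line of the TCP; rot=None keeps the orientation; rate is the mean speed in m/s. With max_force (N) it stops when the force on the tool has changed by that much, and returns True; else False.
- robot.movej(angles): joint-space move.
- effector.gripper_to(opening, force=None): opening from 0.0 (shut) to 1.0 (fully open); force is the grip in N (None keeps the last); returns when the fingers have stopped.
- robot.wait(seconds).
- robot.solve_ik(position, orientation): joint angles nearest the present ones, or None.
- imaging.read_camera(name): name is "scene" or "top"; returns a dict with "image" (400x640x3 uint8, red, green, blue), "fx", "fy", "cx", "cy" (pixels), "dist_coeffs" ([k1, k2, p1, p2, k3] as OpenCV has them; the pictures are not rectified), "rvec" (rotation vector, rad) and "tvec" (3), from world to camera coordinates, as OpenCV has them. Camera axes: x right, y down, z forward; pixel columns grow to the right and rows downward; lengths in m; the calibration is good to about 2 mm. A picture is of the moment at which its call begins. There is no depth.
A pose or a line that the arm cannot do raises robot.MotionError and nothing moves.
- job.close_job(): hands the job in, once; it reports no verdict.
Readings, each from a call of its own:
- telemetry.read_clock(): time.
- telemetry.read_q(): joint angles.
- telemetry.read_joint_velocities(): joint speeds.
- telemetry.read_effort(): joint torques, N m.
- telemetry.read_eef_pos(): TCP position.
- telemetry.read_tcp_rot(): TCP orientation.
- telemetry.read_wrist_force(): force on the tool from outside, world axes, zero at the start.
- telemetry.read_ft_torque(): the same for the moment, N m.
- telemetry.read_finger_gap(): opening from 0.0 (shut) to 1.0 (fully open).
Only numpy, scipy, OpenCV 4.12 (cv2) and the standard library are available. Lean on these libraries where they do the work, as an engineer would, in place of code of your own. Each camera call takes 0.05 s, during which the arm holds its last target.

## Working session

There is one attempt and no reset: what is moved stays moved. The work goes in short steps, each a Python script; the robot and the scene stay as the last script left them, time stands still between calls to the robot, and variables do not carry over. Pictures are saved under pics/ and viewed, and the job is handed in when it is done.

```bash
ls; mkdir -p pics; python3 - <<'E'
from rig import robot, effector, imaging, job, telemetry
import cv2,pickle
for n in ("scene","top"):
    c=imaging.read_camera(n); pickle.dump(c,open(f"pics/{n}0.pkl","wb"))
    cv2.imwrite(f"pics/{n}0.png",c["image"][:,:,::-1])
    print(n,{k:v for k,v in c.items() if k!="image"})
print(telemetry.read_clock(),telemetry.read_tcp_rot())
E
```

```text
pics
scene {'fx': 493.0048339876535, 'fy': 493.0048339876535, 'cx': 311.10938536315666, 'cy': 202.7673303776796, 'dist_coeffs': array([-0.1252548,  0.       ,  0.       ,  0.       ,  0.       ]), 'rvec': array([ 1.80203425, -1.04582962,  0.67835978]), 'tvec': array([-0.24947177,  0.31691276,  1.05177973])}
top {'fx': 413.53415949637963, 'fy': 413.53415949637963, 'cx': 314.2990911477649, 'cy': 199.8428775631715, 'dist_coeffs': array([-0.02633762,  0.        ,  0.        ,  0.        ,  0.        ]), 'rvec': array([ 2.22893656, -1.97974002,  0.20217389]), 'tvec': array([-0.04083898,  0.5350205 ,  1.0091957 ])}
0.1 [-3.13995305e+00  1.11593712e-04  4.46729203e-01]
```

View pics/scene0.png

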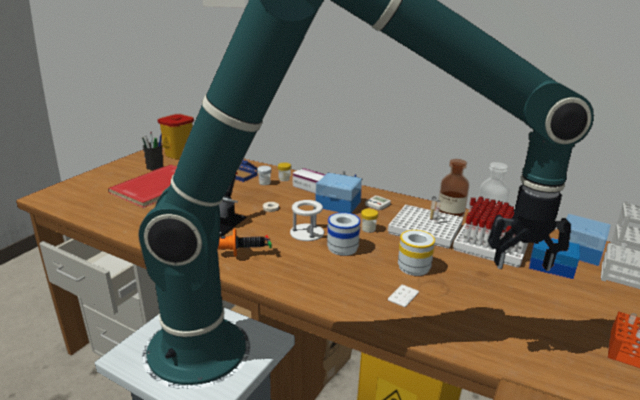

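View pics/top0.png

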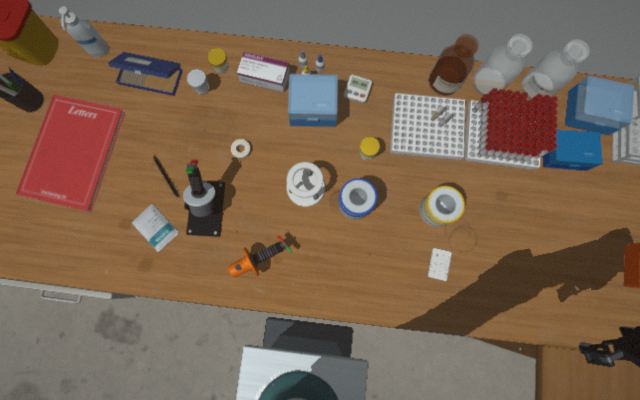

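The top view shows the gauge in its rest at about (200,200), the orange look-alike at (260,257), the stand at (306,184), the blue bucket at (358,197), the yellow bucket at (443,205), cup at (370,148) and tape at (241,148). The arm hides the rest in the scene view.

```bash
cat > h.py <<'E'
import numpy as np,cv2,pickle
from scipy.spatial.transform import Rotation as R
def ray(c,uv):
    K=np.array([[c["fx"],0,c["cx"]],[0,c["fy"],c["cy"]],[0,0,1]])
    n=cv2.undistortPoints(np.array(uv,float).reshape(-1,1,2),K,c["dist_coeffs"]).reshape(-1,2)
    Rm=cv2.Rodrigues(c["rvec"])[0]
    d=np.c_[n,np.ones(len(n))]@Rm
    return -Rm.T@c["tvec"],d
def onplane(c,uv,z):
    o,d=ray(c,uv); return o+d*((z-o[2])/d[:,2])[:,None]
def proj(c,P):
    K=np.array([[c["fx"],0,c["cx"]],[0,c["fy"],c["cy"]],[0,0,1]])
    return cv2.projectPoints(np.array(P,float).reshape(-1,1,3),c["rvec"],c["tvec"],K,c["dist_coeffs"])[0].reshape(-1,2)
def snap(name,tag,box=None,s=1):
    from rig import imaging
    c=imaging.read_camera(name); pickle.dump(c,open(f"pics/{tag}.pkl","wb")); crop(c,tag,box,s); return c
def crop(c,tag,box=None,s=1):
    im=c["image"][:,:,::-1]
    if box: im=im[box[1]:box[3],box[0]:box[2]]
    cv2.imwrite(f"pics/{tag}.png",cv2.resize(im,None,fx=s,fy=s,interpolation=cv2.INTER_CUBIC))
E
python3 - <<'E'
from h import *
c=pickle.load(open("pics/top0.pkl","rb"))
crop(c,"rest0",(165,145,265,245),6)
crop(c,"bk0",(275,140,475,240),4)
print(ray(c,[(0,0)])[0])
E
```

```text
[ 0.32148574 -0.0039781   1.09682351]
```

View pics/rest0.png

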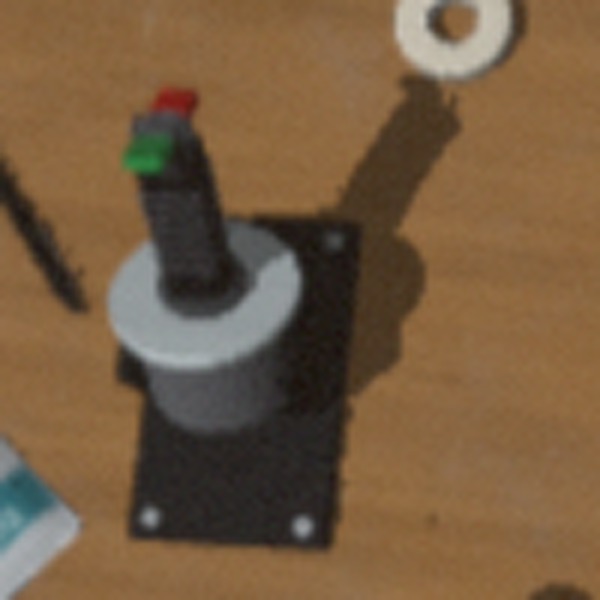

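View pics/bk0.png

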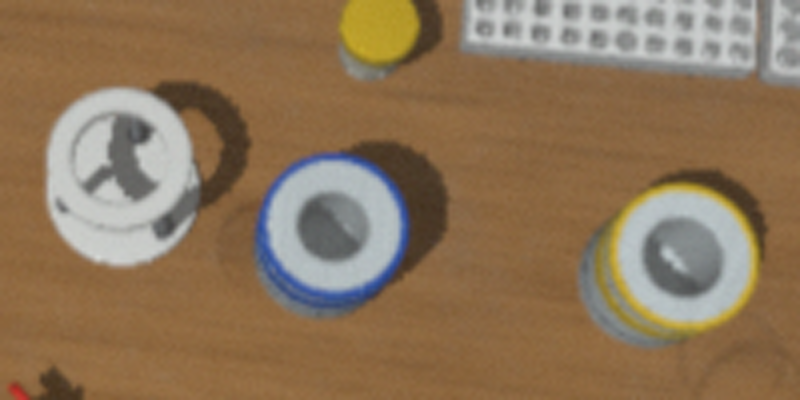

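```bash
python3 - <<'E'
from h import *
c=pickle.load(open("pics/top0.pkl","rb"))
im=c["image"]; hsv=cv2.cvtColor(im,cv2.COLOR_RGB2HSV)
X0=np.array([165,145])
# foot corners
f=(np.array([(130,537),(330,548),(358,218)])-0)/6+X0-0.5+0.08
for z in (0.0,0.008,0.012):
    p=onplane(c,f,z); print("foot",z,p[:,:2].round(4).tolist(),np.linalg.norm(p[1]-p[0]),np.linalg.norm(p[2]-p[1]),np.degrees(np.arctan2(*(p[2]-p[1])[[1,0]])))
def ell(m,box,name):
    s=np.zeros(m.shape,np.uint8); x0,y0,x1,y1=box; s[y0:y1,x0:x1]=m[y0:y1,x0:x1]
    cs,_=cv2.findContours(s,cv2.RETR_EXTERNAL,cv2.CHAIN_APPROX_NONE); k=max(cs,key=cv2.contourArea)
    return k
H,S,V=[hsv[...,i].astype(int) for i in range(3)]
# blue rim, yellow: 
blue=((H>100)&(H<130)&(S>110)&(V>60)).astype(np.uint8)
k=ell(blue,(330,170,390,225),"b"); print("blue blob",cv2.boundingRect(k))
light=((S<60)&(V>140)).astype(np.uint8)
# bucket top white annulus
for nm,box,z in (("blue",(335,175,382,217),.095),("yellow",(420,180,470,225),.095),("stand",(282,155,330,205),.092),("flange",(175,175,220,210),.083)):
    k=ell(light,box,nm); e=cv2.fitEllipse(cv2.convexHull(k)); print(nm,e,cv2.boundingRect(k),onplane(c,[e[0]],z).round(4))
red=((H<8)|(H>172))&(S>150)&(V>60); green=(H>45)&(H<80)&(S>100)
for nm,m in (("red",red),("green",green)):
    m=m.astype(np.uint8); s=np.zeros_like(m); s[150:180,180:205]=m[150:180,180:205]
    ys,xs=np.nonzero(s); print(nm,xs.mean(),ys.mean(),len(xs),xs.min(),xs.max(),ys.min(),ys.max())
E
```

```text
foot 0.0 [[0.4143, 0.3526], [0.4201, 0.2631], [0.5709, 0.2752]] 0.08969556577789131 0.15125681170204877 4.581680903354879
foot 0.008 [[0.4137, 0.35], [0.4194, 0.2611], [0.5691, 0.2731]] 0.0890413451844268 0.1501535763273782 4.581680903354893
foot 0.012 [[0.4133, 0.3487], [0.4191, 0.2602], [0.5682, 0.2721]] 0.08871423488769457 0.14960195864004286 4.58168090335489
blue blob (339, 178, 38, 39)
blue ((358.05633544921875, 195.93191528320312), (31.73542022705078, 32.90822982788086), 109.55342864990234) (342, 180, 33, 33) [[ 0.5505 -0.085   0.095 ]]
yellow ((445.5953063964844, 203.7445068359375), (31.378406524658203, 33.510677337646484), 124.60967254638672) (430, 188, 33, 32) [[ 0.5564 -0.3023  0.095 ]]
stand ((304.6566162109375, 183.90936279296875), (38.966796875, 45.28284454345703), 175.14749145507812) (287, 162, 38, 43) [[0.566  0.0504 0.092 ]]
flange ((198.00897216796875, 193.57582092285156), (22.626070022583008, 31.43045425415039), 73.50540161132812) (183, 186, 31, 20) [[0.5118 0.3145 0.083 ]]
red 193.8095238095238 161.28571428571428 21 190 197 160 163
green 189.2 170.42857142857142 35 186 192 168 173
```

```bash
cat >> h.py <<'E'
def gaugeframe(M,head,lean,spin):
    # columns x,y,z ; M = flange underside centre
    return R.from_euler('z',head)*R.from_euler('y',lean)*R.from_euler('z',spin), np.array(M)
def overlay(c,Rg,M,tag,box,s):
    t=np.linspace(0,2*np.pi,60)
    im=cv2.resize(c["image"][box[1]:box[3],box[0]:box[2],::-1],None,fx=s,fy=s,interpolation=cv2.INTER_CUBIC)
    def dr(P,col,cl=True):
        q=(proj(c,Rg.apply(np.array(P))+M)-np.array(box[:2])+.5)*s
        cv2.polylines(im,[q.round().astype(np.int32)],cl,col,1)
    dr(np.c_[.04*np.cos(t),.04*np.sin(t),0*t+.006],(0,0,255))
    dr(np.c_[.04*np.cos(t),.04*np.sin(t),0*t],(0,0,255))
    h=.012
    for z in(.006,.088): dr([(h,h,z),(-h,h,z),(-h,-h,z),(h,-h,z)],(255,0,255))
    dr([(.027,.008,.1),(-.027,.008,.108),(-.027,-.008,.108),(.027,-.008,.1)],(0,255,255))
    dr([(0,0,.0),(0,0,.098)],(255,255,0),False)
    cv2.imwrite(f"pics/{tag}.png",im)
E
python3 - <<'E'
from h import *
c=pickle.load(open("pics/top0.pkl","rb"))
Rg,M=gaugeframe((.5211,.313,.078),np.radians(4.2),np.radians(30),0)
print(proj(c,Rg.apply([[.019,0,.1],[-.019,0,.108]])+M))
overlay(c,Rg,M,"ov0",(165,145,265,245),6)
E
```

```text
[[193.84911291 156.10801852]
 [189.32986832 164.6392572 ]]
```

View pics/ov0.png

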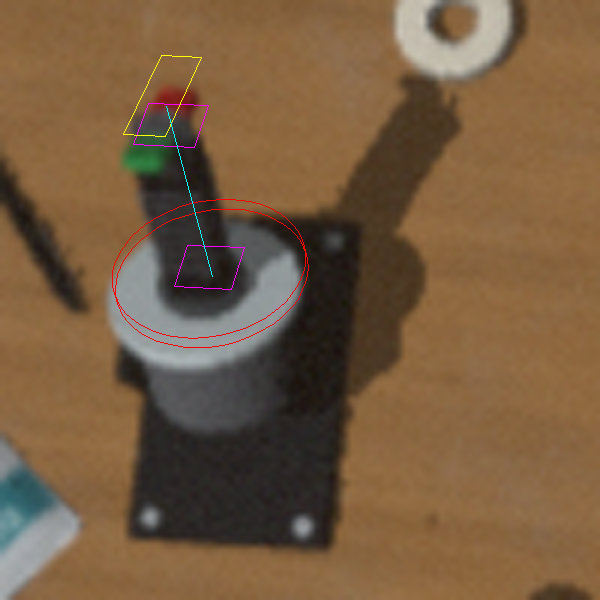

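```bash
python3 - <<'E'
from h import *
c=pickle.load(open("pics/top0.pkl","rb"))
Rg,M=gaugeframe((.5113,.3149,.078),np.radians(4.2),np.radians(30),0)
print(proj(c,Rg.apply([[.019,0,.1],[-.019,0,.108]])+M))
overlay(c,Rg,M,"ov1",(165,145,265,245),6)
E
```

```text
[[192.33440762 159.93346134]
 [187.75794884 168.60786181]]
```

View pics/ov1.png

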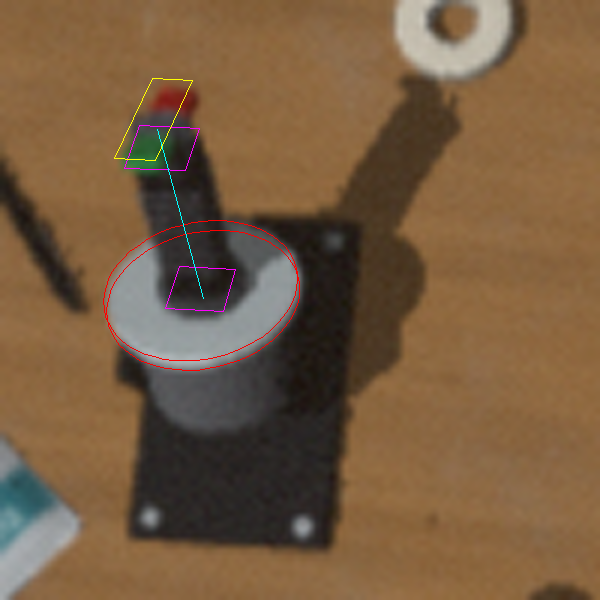

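```bash
cat >> h.py <<'E'
def tool(Rg,flip):
    m=Rg.as_matrix(); s=-1 if flip else 1
    return R.from_matrix(np.c_[s*m[:,0],-s*m[:,1],-m[:,2]]).as_euler('xyz')
E
python3 - <<'E'
from h import *
from rig import robot
Rg,M=gaugeframe((.5105,.3137,.078),np.radians(3.5),np.radians(30),0)
c=pickle.load(open("pics/scene0.pkl","rb")); print("scene cam",ray(c,[(0,0)])[0])
for flip in (0,1):
    o=tool(Rg,flip); print(flip,o)
    for z in (.062,.10,.16,.2):
        P=M+Rg.apply([0,0,z]); q=robot.solve_ik(P,o); print(z,P.round(3),None if q is None else np.round(q,2))
    for n,p in (("blue",(.5505,-.085)),("stand",(.568,.046))):
        for psi in (0.06,0.0):
            Ru=R.from_euler('z',psi); 
            for z in (.16,.30): q=robot.solve_ik((*p,z),tool(Ru,flip)); print(n,z,None if q is None else np.round(q,2))
E
```

```text
scene cam [-0.59325123 -0.60566289  0.74171146]
0 [3.14159265 0.52359878 0.06108652]
0.062 [0.541 0.316 0.132] [-0.16  0.89 -0.57  1.31  0.15  1.49 -2.2 ]
0.1 [0.56  0.317 0.165] [-0.16  0.89 -0.58  1.24  0.16  1.57 -2.2 ]
0.16 [0.59  0.319 0.217] [-0.17  0.89 -0.57  1.1   0.15  1.7  -2.18]
0.2 [0.61  0.32  0.251] [-0.19  0.89 -0.55  1.    0.14  1.79 -2.17]
blue 0.16 [ 0.28  0.41 -0.23  1.88  0.12  0.87 -1.52]
blue 0.3 [ 0.33  0.26 -0.28  1.73  0.08  1.16 -1.49]
blue 0.16 [ 0.26  0.4  -0.21  1.88  0.11  0.87 -1.57]
blue 0.3 [ 0.32  0.26 -0.27  1.73  0.08  1.16 -1.55]
stand 0.16 [ 0.14  0.44 -0.36  1.84  0.19  0.89 -1.82]
stand 0.3 [ 0.23  0.31 -0.46  1.69  0.15  1.17 -1.78]
stand 0.16 [ 0.13  0.44 -0.35  1.84  0.19  0.89 -1.87]
stand 0.3 [ 0.22  0.31 -0.45  1.7   0.14  1.17 -1.83]
1 [-3.14159265 -0.52359878 -3.08050613]
0.062 [0.541 0.316 0.132] [-0.03  0.98 -0.83  1.3   0.35  1.53  0.8 ]
0.1 [0.56  0.317 0.165] [-0.03  0.98 -0.86  1.23  0.35  1.61  0.8 ]
0.16 [0.59  0.319 0.217] [-0.04  0.99 -0.9   1.09  0.37  1.75  0.81]
0.2 [0.61  0.32  0.251] [-0.07  0.99 -0.88  0.99  0.36  1.83  0.83]
blue 0.16 [ 0.64  0.5  -0.7   1.86  0.39  0.93  1.39]
blue 0.3 [ 0.69  0.34 -0.75  1.71  0.25  1.19  1.51]
blue 0.16 [ 0.63  0.5  -0.69  1.86  0.39  0.93  1.33]
blue 0.3 [ 0.68  0.34 -0.74  1.71  0.24  1.19  1.45]
stand 0.16 [ 0.43  0.54 -0.75  1.82  0.44  0.96  1.12]
stand 0.3 [ 0.52  0.4  -0.85  1.68  0.31  1.21  1.23]
stand 0.16 [ 0.43  0.54 -0.75  1.82  0.44  0.95  1.06]
stand 0.3 [ 0.5   0.39 -0.83  1.68  0.3   1.21  1.17]
```

```bash
python3 - <<'E'
from h import *
from rig import robot,telemetry
Rg,M=gaugeframe((.5105,.3137,.078),np.radians(3.5),np.radians(30),0)
p=telemetry.read_eef_pos(); robot.movel((p[0],p[1],.40),rate=.25)
robot.move_ptp(M+Rg.apply([0,0,.17])+[0,0,.02],tool(Rg,1))
print(telemetry.read_clock(),telemetry.read_eef_pos(),telemetry.read_q())
snap("scene","s1"); snap("top","t1")
E
```

```text
4.35 [0.59594852 0.3179643  0.24536348] [-0.05604965  0.96543903 -0.88582754  1.04556886  0.34825193  1.79287107
  0.81693025]
```

View pics/s1.png

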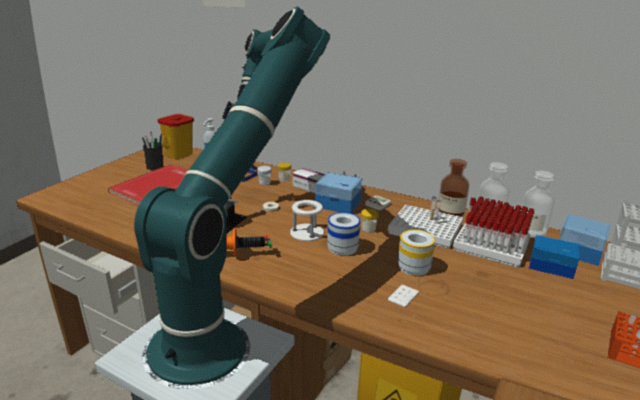

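View pics/t1.png

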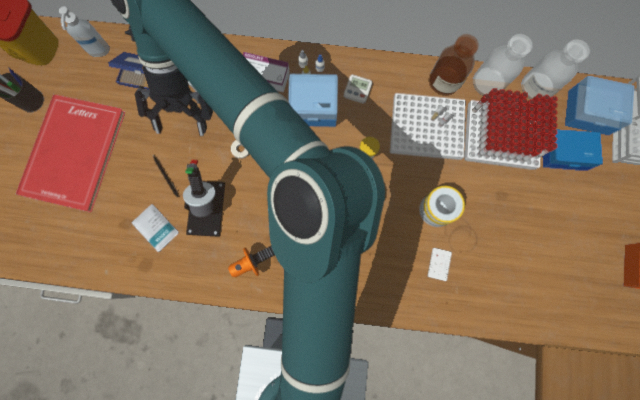

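The scene camera still can't see the gauge past the arm. The top view shows the fingers at (157,127) and (204,128), straddling the gauge axis. I'll compare that with the projection of the TCP.

```bash
python3 - <<'E'
from h import *
c=pickle.load(open("pics/t1.pkl","rb"))
Rg,M=gaugeframe((.5105,.3137,.078),np.radians(3.5),np.radians(30),0)
T=np.array([0.59594852,0.3179643,0.24536348])
print(proj(c,[T+Rg.apply([0,s*.045,-.006]) for s in(-1,0,1)]))
print(proj(c,Rg.apply([[.019,0,.1],[-.019,0,.108]])+M))
overlay(c,Rg,M,"ov2",(130,80,260,230),5)
E
```

```text
[[203.64261403 142.84227864]
 [183.25801542 141.77349248]
 [162.9510521  140.71552565]]
[[193.107091   160.32605378]
 [188.40305148 169.00813567]]
```

View pics/ov2.png

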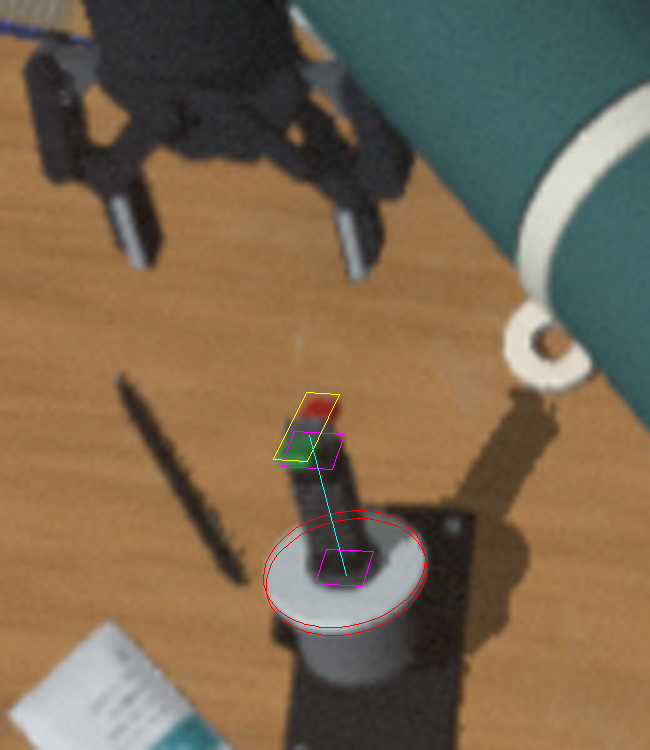

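```bash
python3 - <<'E'
from h import *
from rig import robot,telemetry
print(telemetry.read_clock(),telemetry.read_eef_pos(),telemetry.read_tcp_rot(),telemetry.read_finger_gap(),telemetry.read_wrist_force())
c=snap("top","t2",(130,60,260,180),5)
T=np.array(telemetry.read_eef_pos()); Rt=R.from_euler('xyz',telemetry.read_tcp_rot())
im=cv2.imread("pics/t2.png")
for zz in (-.054,-.03,0,.006,.019):
    for y in(-.045,0,.045):
        q=((proj(c,[T+Rt.apply([0,y,zz])])[0]-[130,60]+.5)*5).astype(int)
        cv2.circle(im,tuple(map(int,q)),3,(0,0,255) if zz else (0,255,0),-1)
cv2.imwrite("pics/t2b.png",im)
E
```

```text
4.45 [0.59576762 0.31824267 0.24532217] [-3.14123357 -0.52321985 -3.08184135] 1.002807850498947 [0.15927264 0.3083466  0.06387636]
```

View pics/t2b.png

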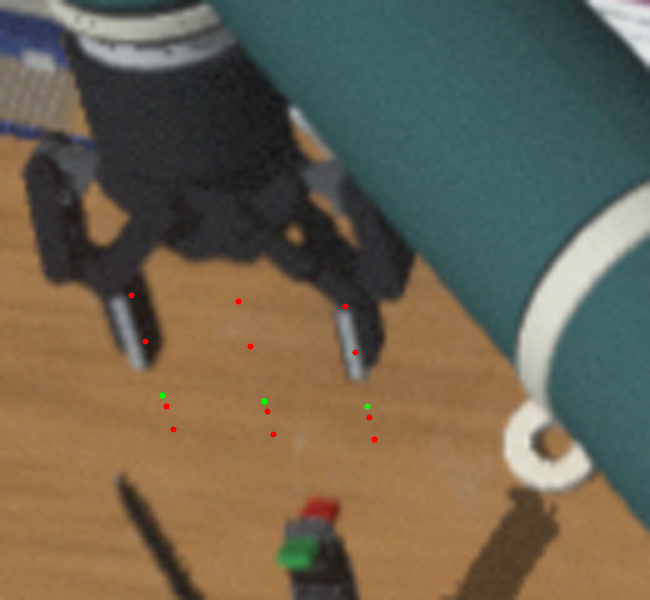

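```bash
python3 - <<'E'
from h import *
T=np.array([.281,-.586,.226]); Rt=R.from_euler('xyz',[-3.14,0,.4467])
for n,box,s in(("scene",(470,160,600,290),5),("top",(540,310,640,400),6)):
    c=pickle.load(open(f"pics/{n}0.pkl","rb")); crop(c,n+"g",box,s); im=cv2.imread(f"pics/{n}g.png")
    for zz in (-.054,0,.006,.019):
      for y in(-.045,0,.045):
        q=((proj(c,[T+Rt.apply([0,y,zz])])[0]-box[:2]+.5)*s).astype(int)
        cv2.circle(im,tuple(map(int,q)),3,(0,0,255) if zz else (0,255,0),-1)
    cv2.imwrite(f"pics/{n}g.png",im)
E
```

```text
(no output)
```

View pics/sceneg.png

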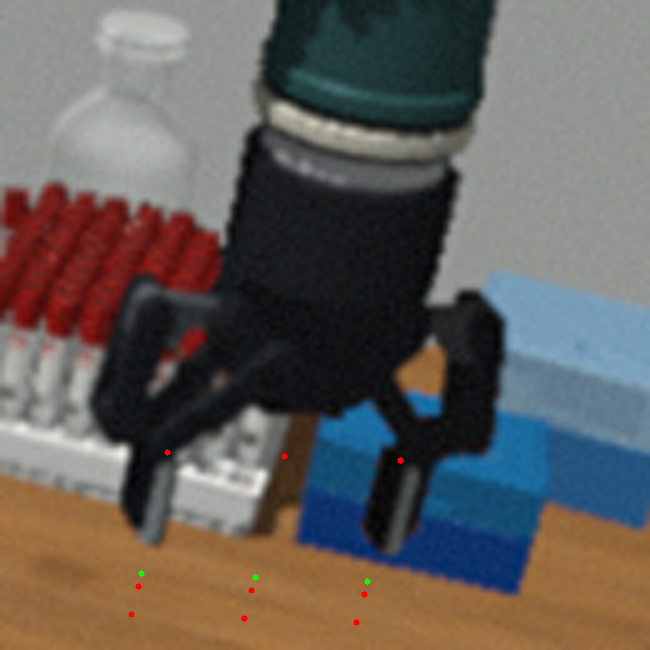

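View pics/topg.png

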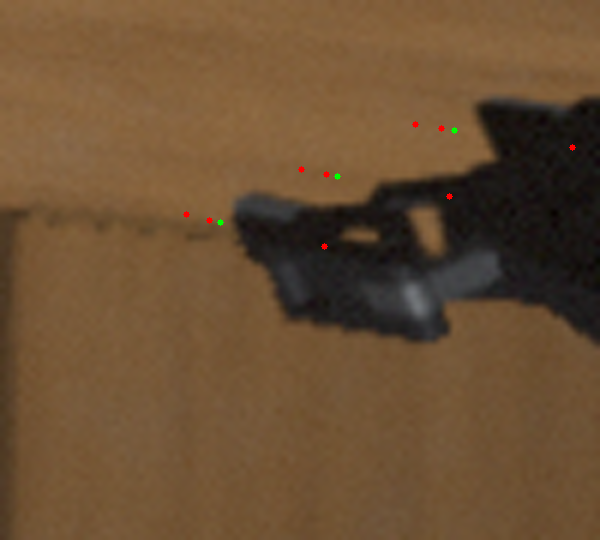

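```bash
cat >> h.py <<'E'
def tri(c1,u1,c2,u2):
    o1,d1=ray(c1,[u1]);o2,d2=ray(c2,[u2]);d1=d1[0];d2=d2[0]
    s=np.linalg.lstsq(np.c_[d1,-d2],o2-o1,rcond=None)[0]
    a=o1+s[0]*d1;b=o2+s[1]*d2; return (a+b)/2,np.linalg.norm(a-b)
E
python3 - <<'E'
from h import *
a=pickle.load(open("pics/scene0.pkl","rb"));b=pickle.load(open("pics/top0.pkl","rb"))
print(tri(a,(500,268.5),b,(579.5,345)), tri(a,(547.5,270),b,(620,327.5)))
T=np.array([.281,-.586,.226]); Rt=R.from_euler('xyz',[-3.14,0,.4467])
print(T+Rt.apply([[0,-.045,.006],[0,.045,.006]]))
# blue rim centre check in both: stand, blue, yellow
for nm,u,z in(("blue",(343.5,219),.095),("yellow",(416.5,238),.095),("stand",(306.5,207.5),.092)): print(nm,onplane(a,[u],z))
E
```

```text
(array([ 0.26628778, -0.54635012,  0.23648767]), np.float64(0.0014141814971073456)) (array([ 0.30938617, -0.63125459,  0.23501182]), np.float64(0.0017088536402814726))
[[ 0.26155627 -0.54540694  0.22007168]
 [ 0.30043547 -0.62657582  0.21992834]]
blue [[ 0.55031202 -0.08270572  0.095     ]]
yellow [[ 0.55045197 -0.30070996  0.095     ]]
stand [[0.56647547 0.04840924 0.092     ]]
```

```bash
python3 - <<'E'
from h import *
from rig import robot,telemetry,effector
effector.gripper_to(0.0,20)
print(telemetry.read_clock(),telemetry.read_eef_pos(),telemetry.read_finger_gap())
c=snap("top","t3",(130,60,260,180),5)
T=np.array(telemetry.read_eef_pos()); Rt=R.from_euler('xyz',telemetry.read_tcp_rot())
im=cv2.imread("pics/t3.png")
for zz in (-.054,-.03,0,.019):
    for x in(-.011,0,.011):
        q=((proj(c,[T+Rt.apply([x,0,zz])])[0]-[130,60]+.5)*5).astype(int)
        cv2.circle(im,tuple(map(int,q)),3,(0,0,255) if zz else (0,255,0),-1)
cv2.imwrite("pics/t3b.png",im)
E
```

```text
5.2667 [0.59533776 0.31890426 0.24521737] -0.0006107827436126781
```

View pics/t3b.png

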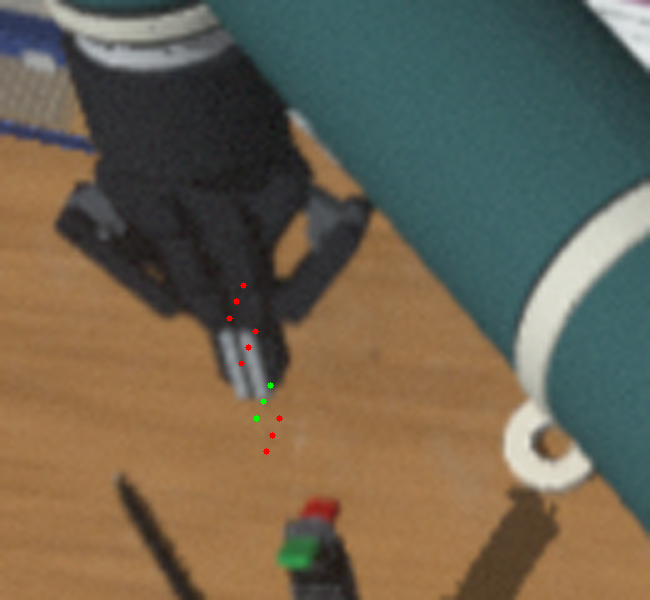

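Both cameras show the fingertips roughly 15–25 mm farther back than the stated TCP geometry. A gentle touch on a clear patch of bench will settle the offset.

```bash
python3 - <<'E'
from h import *
from rig import robot,telemetry,effector
Rg,M=gaugeframe((.5105,.3137,.078),np.radians(3.5),np.radians(30),0)
o=tool(R.from_euler('z',0.06),1)
print(robot.solve_ik((.48,.16,.08),o))
robot.move_ptp((.48,.16,.08),o)
print(telemetry.read_clock())
print(robot.movel((.48,.16,.004),rate=.06,max_force=4), telemetry.read_eef_pos(),telemetry.read_wrist_force(),telemetry.read_clock())
snap("scene","s4",(170,150,330,270),5); snap("top","t4",(180,140,340,260),5)
print(telemetry.read_tcp_rot())
E
```

```text
[ 0.28551372  0.61951829 -0.85110662  2.01707359  0.65434916  0.80008444
  0.67700054]
6.3333
False [0.4802358  0.1601062  0.00432042] [0.52682902 0.09355612 0.18310834] 7.75
[ 3.14150917e+00  6.30673363e-04 -3.08167758e+00]
```

View pics/s4.png

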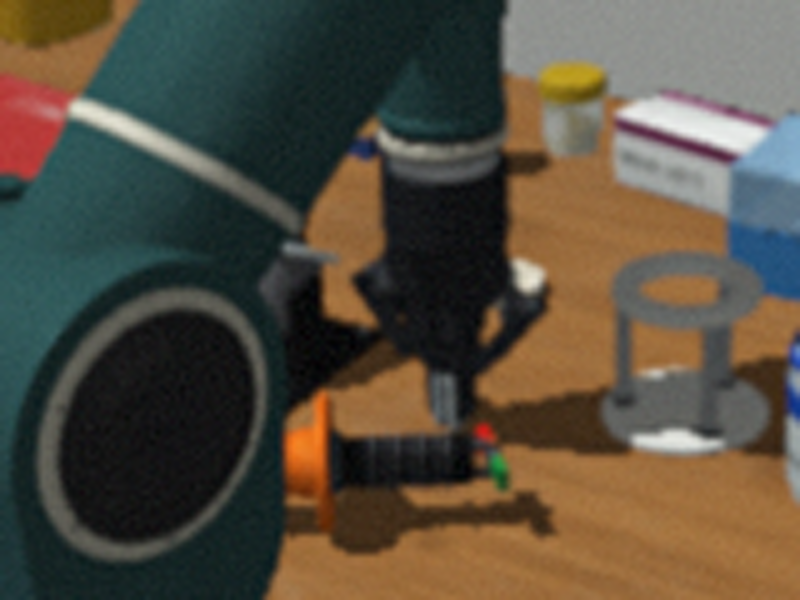

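View pics/t4.png

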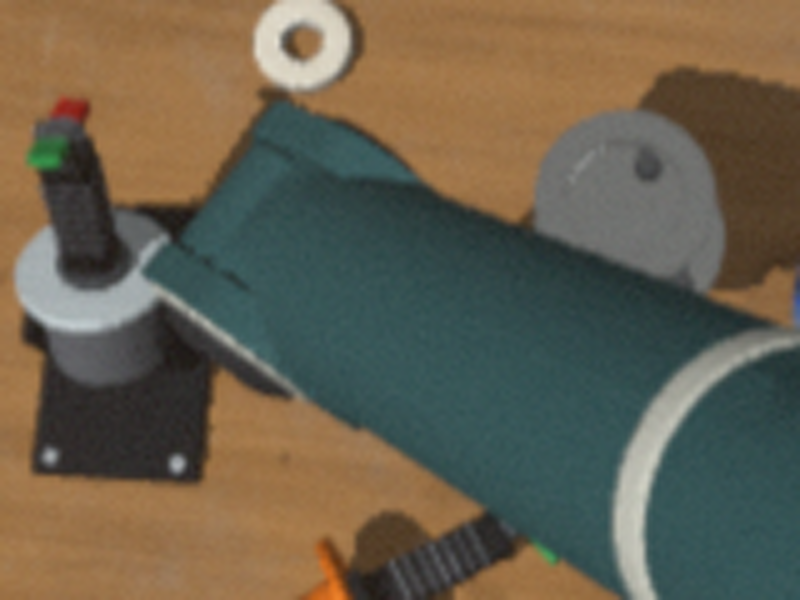

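The gripper reached TCP z = 0.004 without contact, so the tips really are at least 15 mm short of the stated geometry. I'll continue down to contact.

```bash
python3 - <<'E'
from h import *
from rig import robot,telemetry,effector
c=pickle.load(open("pics/s4.pkl","rb"))
T=np.array([.4802,.1601,.0043])
for z in(-.02,0,.004,.01,.02,.03,.05,.07): print(z,(proj(c,[[T[0],T[1],z]])[0]-[170,150]+.5)*5)
print(robot.movel((.48,.16,-.03),rate=.04,max_force=4), telemetry.read_eef_pos(),telemetry.read_wrist_force(),telemetry.read_clock())
snap("scene","s5",(170,150,330,270),5)
E
```

```text
-0.02 [455.49308184 465.83328288]
0 [454.4618203  437.42794004]
0.004 [454.25513136 431.70568944]
0.01 [453.94483176 423.09645155]
0.02 [453.42696831 408.67853913]
0.03 [452.90825362 394.17379765]
0.05 [451.86836916 364.90222567]
0.07 [450.82538385 335.2785728 ]
True [ 0.48026799  0.16007184 -0.00559978] [-0.10266506 -0.77614559  6.63328664] 8.275
```

View pics/s5.png

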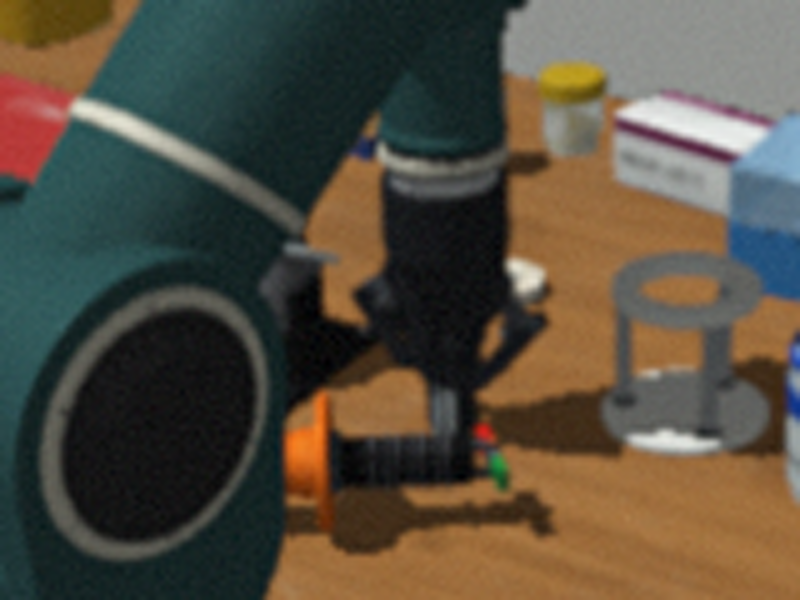

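Contact came at TCP z ≈ −0.005, so the real tips and grasp point are about 24 mm behind the reported TCP. I'll add 24 mm along the tool axis to every target, then grasp.

```bash
cat >> h.py <<'E'
OFF=.024
def cmd(p,o):  # real grasp point -> commanded TCP
    return np.array(p)+R.from_euler('xyz',o).apply([0,0,OFF])
G0=dict(M=(.5105,.3137,.078),head=np.radians(3.5),lean=np.radians(30),spin=0)
GZ=.062
E
python3 - <<'E'
from h import *
from rig import robot,telemetry,effector
Rg,M=gaugeframe(**G0); o=tool(Rg,1)
robot.movel((.48,.16,.20),rate=.25)
effector.gripper_to(1.0,40)
robot.move_ptp(cmd(M+Rg.apply([0,0,.20]),o),o)
print(telemetry.read_clock())
print(robot.movel(cmd(M+Rg.apply([0,0,.125]),o),rate=.12,max_force=8))
print(telemetry.read_clock(),telemetry.read_eef_pos(),telemetry.read_wrist_force())
snap("top","t6",(130,80,260,200),6)
E
```

```text
10.9333
False
11.7083 [0.56170504 0.31645728 0.16669035] [-0.15963804  0.50316001  0.03076365]
```

View pics/t6.png

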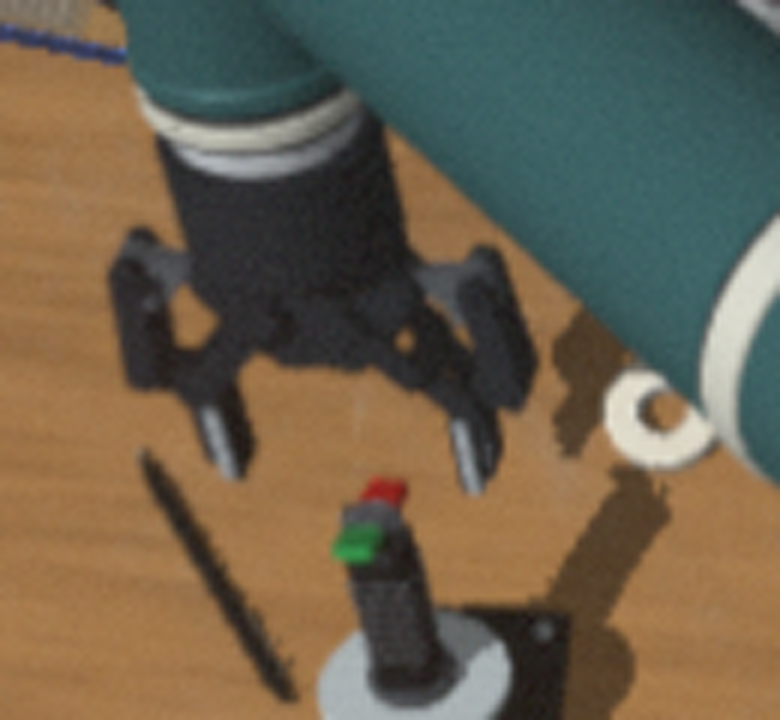

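```bash
python3 - <<'E'
from h import *
from rig import robot,telemetry,effector
Rg,M=gaugeframe(**G0); o=tool(Rg,1)
print(robot.movel(cmd(M+Rg.apply([-.001,0,GZ]),o),rate=.10,max_force=8))
print(telemetry.read_clock(),telemetry.read_eef_pos(),telemetry.read_wrist_force())
effector.gripper_to(0.0,40)
print(telemetry.read_clock(),telemetry.read_finger_gap(),telemetry.read_wrist_force(),telemetry.read_ft_torque())
snap("top","t7",(130,100,260,220),6)
E
```

```text
False
12.5417 [0.5291549  0.31506143 0.11187773] [1.3221334  0.00749493 0.059571  ]
13.125 0.27519461754475427 [ 1.01017291 -0.27379683  1.48749151] [-0.03922567 -0.49030111 -0.00624482]
```

View pics/t7.png

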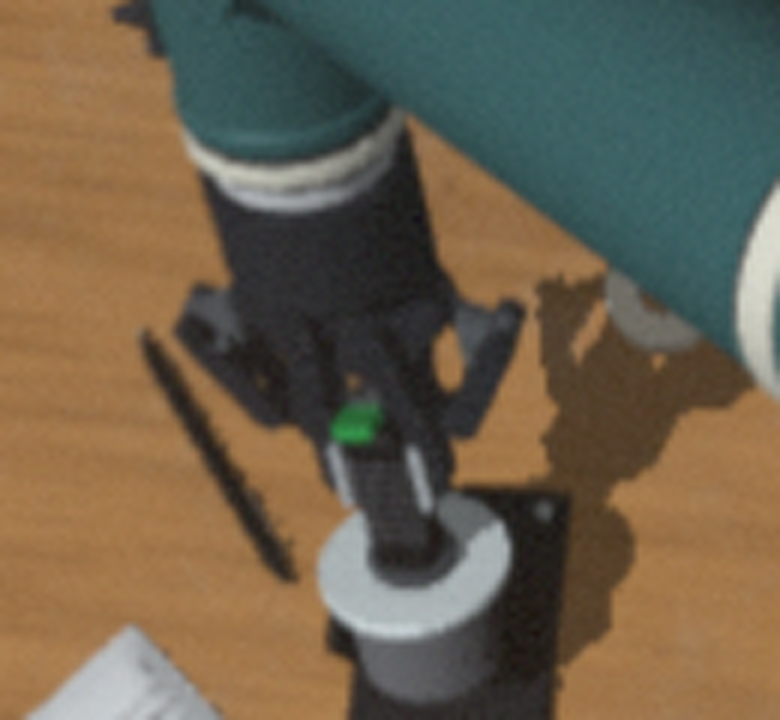

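```bash
python3 - <<'E'
from h import *
from rig import robot,telemetry,effector
Rg,M=gaugeframe(**G0); o=tool(Rg,1)
print(robot.movel(cmd(M+Rg.apply([-.001,0,GZ+.075]),o),rate=.09,max_force=15))
print(telemetry.read_clock(),telemetry.read_eef_pos(),telemetry.read_wrist_force(),telemetry.read_finger_gap())
u=tool(R.from_euler('z',G0['head']),1)
P=np.array([.5505,-.084,.095+.085+GZ])
print(robot.solve_ik(cmd(P,u),u))
robot.move_ptp(cmd((.52,.25,.33),u),u)
robot.move_ptp(cmd(P,u),u)
print(telemetry.read_clock(),telemetry.read_eef_pos(),telemetry.read_tcp_rot(),telemetry.read_wrist_force())
snap("scene","s8",(280,110,440,270),5); snap("top","t8",(290,140,450,260),5)
E
```

```text
False
14.1583 [0.5655579  0.31693945 0.17571755] [-0.77712168  0.55974933 -4.33748056] 0.27444730920687116
[ 0.8495305   0.53292587 -1.00659579  1.79528219  0.50356783  1.09663063
  1.29780978]
16.15 [ 0.55107304 -0.08184631  0.21830732] [ 3.14001997e+00  9.03053785e-04 -3.07789258e+00] [-0.19669704  0.49195735 -3.6103094 ]
```

View pics/s8.png

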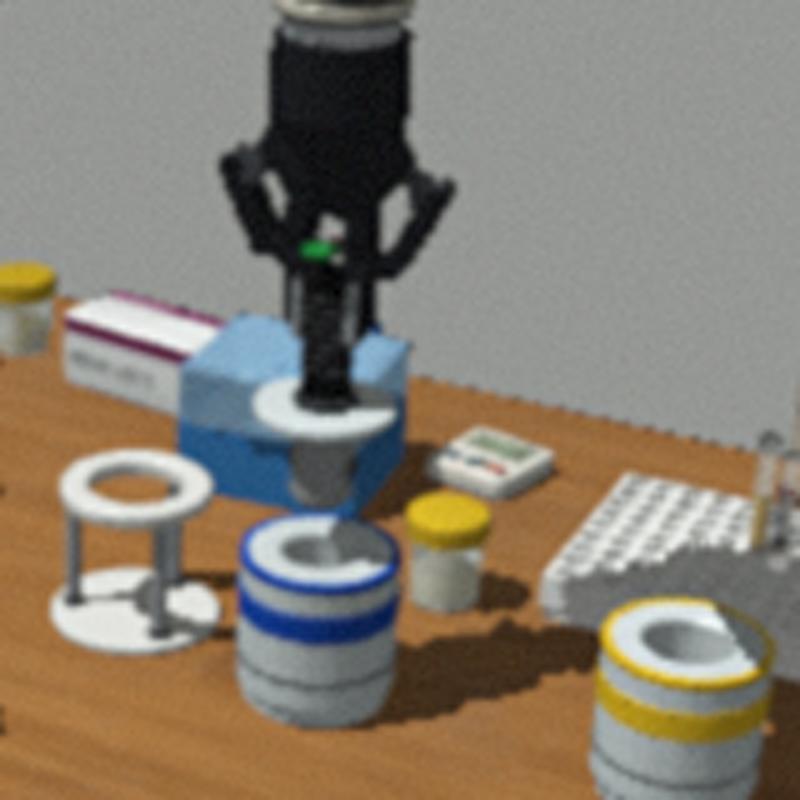

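View pics/t8.png

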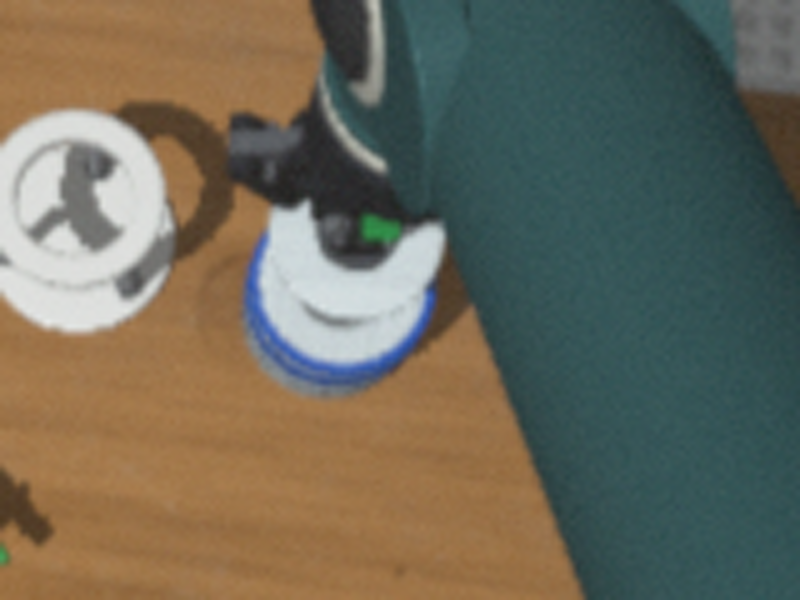

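The gauge hangs nearly upright above the blue bucket. In the scene crop the flange centre is at about (326,408) and the rim centre at about (319,553). I'll measure both to centre it.

```bash
cat > m.py <<'E'
from h import *
S0=pickle.load(open("pics/scene0.pkl","rb"));T0=pickle.load(open("pics/top0.pkl","rb"))
def fit(c,box,thr=(60,140)):
    hsv=cv2.cvtColor(c["image"],cv2.COLOR_RGB2HSV).astype(int)
    m=((hsv[...,1]<thr[0])&(hsv[...,2]>thr[1])).astype(np.uint8); s=np.zeros_like(m);x0,y0,x1,y1=box;s[y0:y1,x0:x1]=m[y0:y1,x0:x1]
    k=max(cv2.findContours(s,cv2.RETR_EXTERNAL,cv2.CHAIN_APPROX_NONE)[0],key=cv2.contourArea)
    return cv2.fitEllipse(cv2.convexHull(k)),cv2.boundingRect(k)
E
python3 - <<'E'
from m import *
for n,c,b in(("blueS",S0,(326,210,362,232)),("blueT",T0,(335,175,382,217))):
    e,r=fit(c,b); print(n,e,r,onplane(c,[e[0]],.095))
crop(S0,"sb0",(320,200,370,260),10)
c=pickle.load(open("pics/s8.pkl","rb")); t=pickle.load(open("pics/t8.pkl","rb"))
o=[3.14002,.0009,-3.07789]; Rt=R.from_euler('xyz',o)
Tc=np.array([.55107,-.08185,.21831])
real=Tc-Rt.apply([0,0,.024]); Rg=R.from_matrix(Rt.as_matrix()@np.diag([-1,1,-1]))
M=real-Rg.apply([0,0,GZ]); print("pred M",M)
overlay(c,Rg,M,"ov8s",(310,140,390,220),8); overlay(t,Rg,M,"ov8t",(320,160,400,220),10)
E
```

```text
blueS ((343.5674743652344, 219.39035034179688), (13.41115951538086, 27.64954376220703), 93.59857177734375) (330, 213, 28, 13) [[ 0.54821819 -0.08393399  0.095     ]]
blueT ((358.05633544921875, 195.93191528320312), (31.73542022705078, 32.90822982788086), 109.55342864990234) (342, 180, 33, 33) [[ 0.55047225 -0.08501175  0.095     ]]
pred M [ 0.55110033 -0.08178818  0.18031006]
```

View pics/ov8s.png

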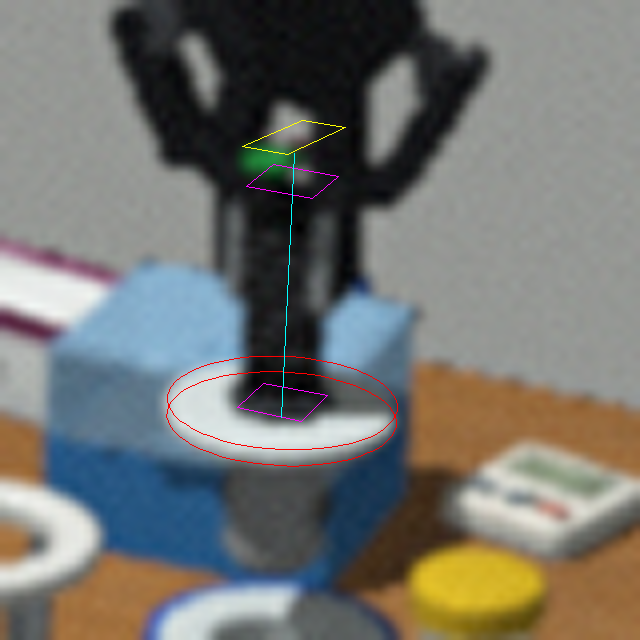

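View pics/ov8t.png

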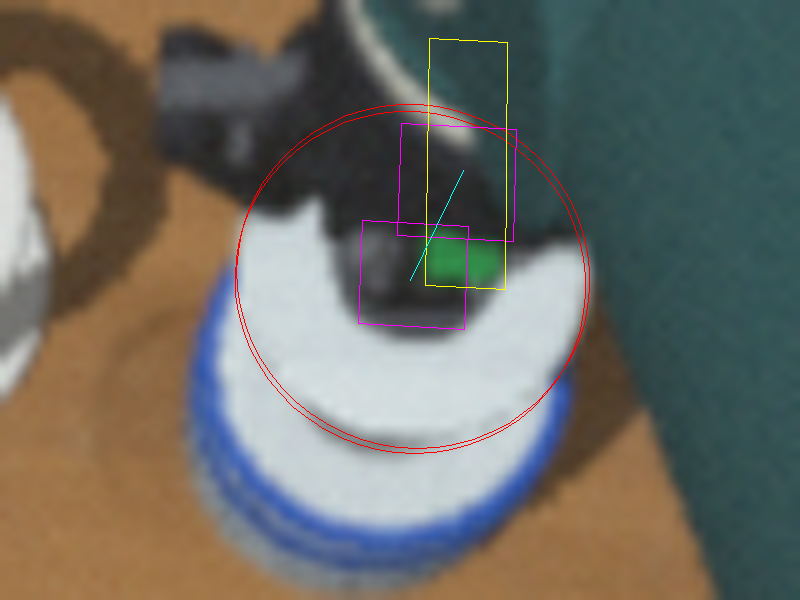

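View pics/sb0.png

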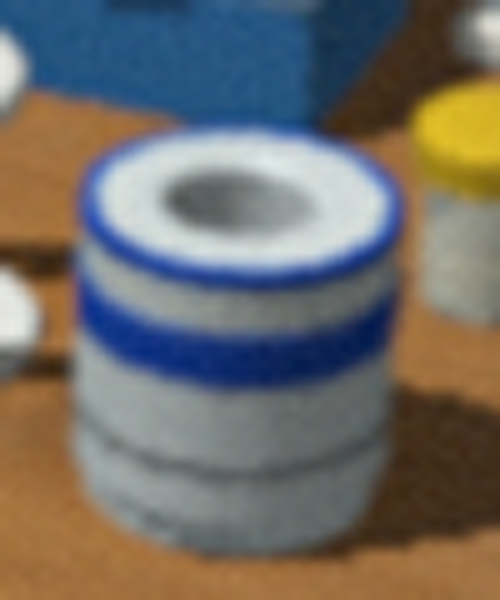

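The predicted pose fits both views to about 1 px. Bucket centre is about (0.5494, −0.0845). I'll lower partway with a force guard.

```bash
cat >> h.py <<'E'
HEAD=G0['head']
def up(): return tool(R.from_euler('z',HEAD),1)
def gz(p): # gauge origin pose -> cmd for upright gauge
    return cmd(np.array(p)+[0,0,GZ],up())
BL=(.5494,-.0845)
E
python3 - <<'E'
from h import *
from rig import robot,telemetry,effector
robot.movel(gz((*BL,.165)),rate=.06,rot=up())
robot.wait(.2); print(telemetry.read_eef_pos(),telemetry.read_tcp_rot(),telemetry.read_wrist_force())
print(robot.movel(gz((*BL,.112)),rate=.05,max_force=6))
print(telemetry.read_clock(),telemetry.read_eef_pos(),telemetry.read_wrist_force())
snap("scene","s9",(310,160,390,260),6); snap("top","t9",(320,160,400,220),8)
E
```

```text
[ 0.54960698 -0.08447849  0.20325076] [-3.14152856e+00  4.83662615e-04 -3.08054519e+00] [ 0.37035007  0.51189192 -5.30013354]
False
18.0583 [ 0.5496912  -0.08444999  0.15035397] [ 0.46227529 -0.23436189 -2.53247326]
```

View pics/s9.png

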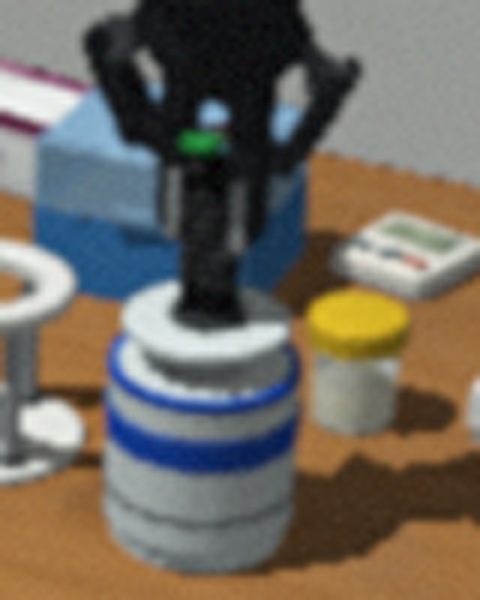

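View pics/t9.png

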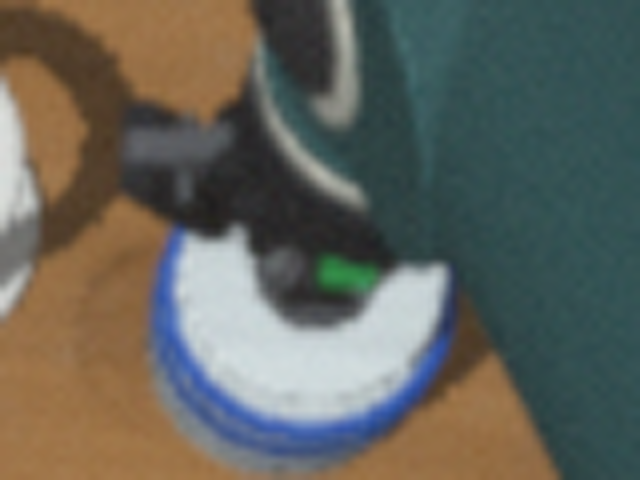

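The plug is in the bore and centred, with no side force. I'll continue down to the flange.

```bash
python3 - <<'E'
from h import *
from rig import robot,telemetry,effector
print(robot.movel(gz((*BL,.090)),rate=.03,max_force=5))
print(telemetry.read_clock(),telemetry.read_eef_pos(),telemetry.read_wrist_force(),telemetry.read_ft_torque())
c=snap("scene","s10",(310,160,390,260),6)
E
```

```text
True
18.7083 [ 0.5492134  -0.0846051   0.13417971] [-1.06627687 -0.66879183  3.5264069 ] [-0.04930508  0.16349112  0.01305082]
```

View pics/s10.png

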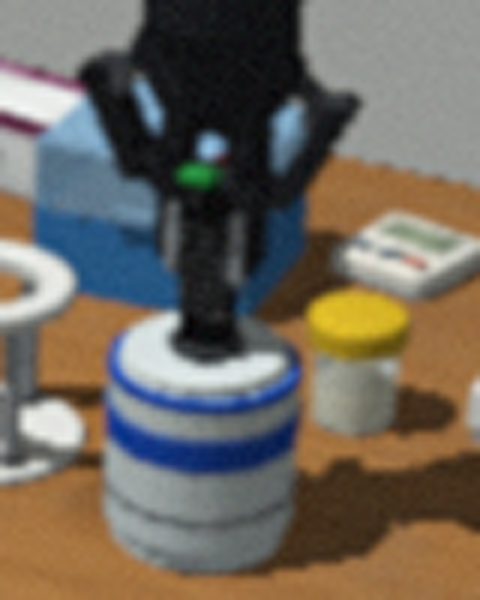

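Seated: gauge height about 0.096 and the reaction has reversed. I'll release, raise, and look.

```bash
python3 - <<'E'
from h import *
from rig import robot,telemetry,effector
effector.gripper_to(0.75)
robot.wait(.25)
print(telemetry.read_clock(),telemetry.read_finger_gap(),telemetry.read_wrist_force())
p=telemetry.read_eef_pos()
print(robot.movel((p[0],p[1],p[2]+.10),rate=.15,max_force=5))
effector.gripper_to(0.0,30)
print(telemetry.read_clock(),telemetry.read_eef_pos())
snap("scene","s11",(310,140,390,240),6); snap("top","t11",(320,150,400,225),8)
E
```

```text
19.475 0.7504315218939511 [-0.02521632 -0.30389064  0.10729119]
False
20.9167 [ 0.54817446 -0.08478244  0.23321786]
```

View pics/s11.png

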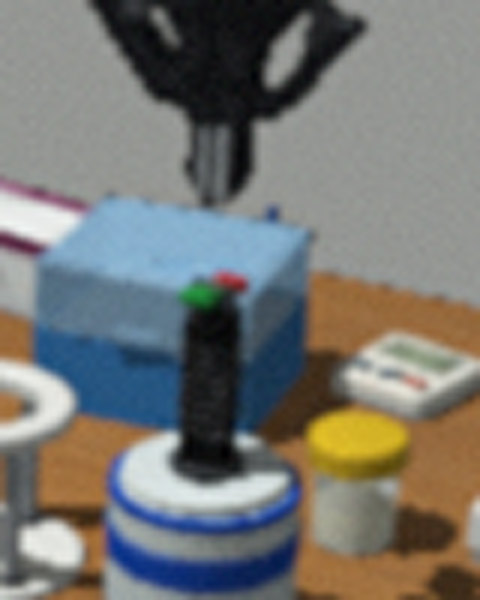

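View pics/t11.png

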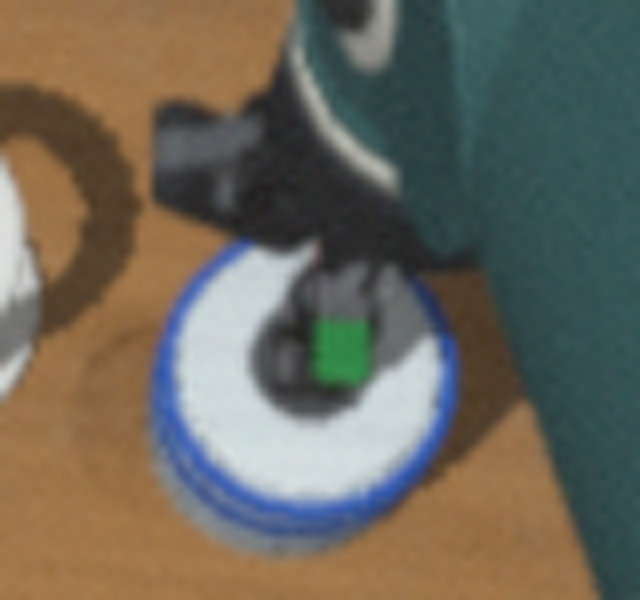

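```bash
python3 - <<'E'
from h import *
c=pickle.load(open("pics/s11.pkl","rb")); t=pickle.load(open("pics/t11.pkl","rb"))
def cen(c,box,col):
    h=cv2.cvtColor(c["image"],cv2.COLOR_RGB2HSV).astype(int);H,S,V=h[...,0],h[...,1],h[...,2]
    m=((H>45)&(H<80)&(S>100)) if col=="g" else ((H<8)|(H>172))&(S>120)&(V>60)
    s=np.zeros(m.shape,bool);x0,y0,x1,y1=box;s[y0:y1,x0:x1]=m[y0:y1,x0:x1]
    y,x=np.nonzero(s); return (x.mean(),y.mean(),len(x),x.min(),x.max(),y.min(),y.max())
gs=cen(c,(335,180,365,200),"g"); gt=cen(t,(350,180,375,205),"g"); rs=cen(c,(335,180,365,200),"r")
print(gs,gt,rs)
print(tri(c,gs[:2],t,gt[:2]))
print("red on z=.197",onplane(c,[rs[:2]],.197),"green .202",onplane(c,[gs[:2]],.202),onplane(t,[gt[:2]],.202))
Rg=R.from_euler('z',HEAD); print("model green",Rg.apply([-.019,0,.108])+[.5494,-.0845,.095])
crop(c,"s11r",(335,175,360,225),12)
E
```

```text
(np.float64(343.35714285714283), np.float64(189.60714285714286), 28, np.int64(340), np.int64(346), np.int64(187), np.int64(196)) (np.float64(362.0566037735849), np.float64(193.43396226415095), 53, np.int64(359), np.int64(365), np.int64(190), np.int64(197)) (np.float64(348.2857142857143), np.float64(186.57142857142858), 7, np.int64(347), np.int64(350), np.int64(186), np.int64(187))
(array([ 0.53464173, -0.08529963,  0.19358808]), np.float64(0.00018639208964815217))
red on z=.197 [[ 0.55336786 -0.09114707  0.197     ]] green .202 [[ 0.51725138 -0.09322401  0.202     ]] [[ 0.53270568 -0.08462257  0.202     ]]
model green [ 0.53043544 -0.08565992  0.203     ]
```

View pics/s11r.png

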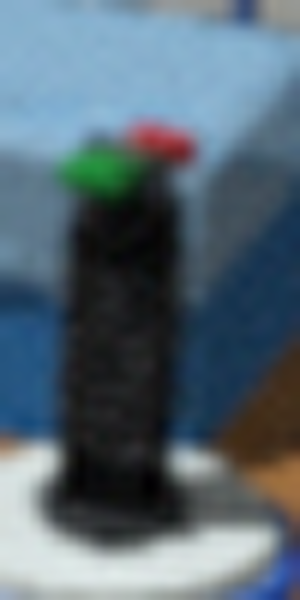

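```bash
python3 - <<'E'
from h import *
from rig import robot,telemetry
c=pickle.load(open("pics/s11.pkl","rb"))
print((proj(c,[[.54817,-.08478,.2382]])[0]-[310,140]+.5)*6,"seen ~ (212,200)")
g=np.array([.5295,-.0855]); o=up()
robot.movel((*g,.216),rate=.10,rot=o); robot.wait(.15)
print(telemetry.read_eef_pos())
print(robot.movel((*g,.184),rate=.025,max_force=15))
print(telemetry.read_clock(),telemetry.read_eef_pos(),telemetry.read_wrist_force())
robot.wait(.15); print(telemetry.read_eef_pos(),telemetry.read_wrist_force())
snap("scene","s12",(310,140,390,240),6)
E
```

```text
[219.33949831 200.5450055 ] seen ~ (212,200)
[ 0.53027491 -0.08548366  0.21654452]
True
22.65 [ 0.52773453 -0.08579404  0.18749895] [-2.75840854 -0.03115259  7.41571983]
[ 0.52774196 -0.08578213  0.18748971] [-2.22451438 -0.43892444  7.07249976]
```

View pics/s12.png

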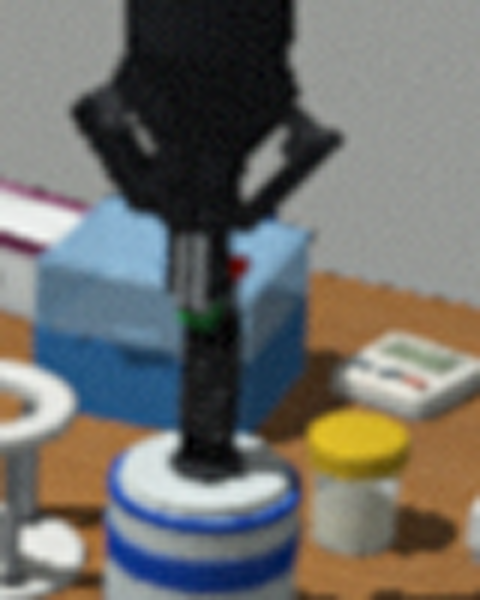

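The green end went down to its stop and the red end has risen (237,267). I'll raise, move to the red pad and press.

```bash
python3 - <<'E'
from h import *
from rig import robot,telemetry
o=up()
p=telemetry.read_eef_pos()
robot.movel((p[0],p[1],.222),rate=.12)
c=snap("scene","s13",(310,140,390,240),6)
g=np.array([.5695,-.0835])
robot.movel((*g,.222),rate=.10,rot=o); robot.wait(.1)
print(telemetry.read_clock(),telemetry.read_eef_pos(),telemetry.read_wrist_force())
snap("top","t13",(320,150,400,225),8); snap("scene","s13b",(310,140,390,240),6)
E
```

```text
24.0083 [ 0.56883792 -0.0834272   0.22173109] [ 0.47591044  1.2397663  -0.04898165]
```

View pics/s13.png

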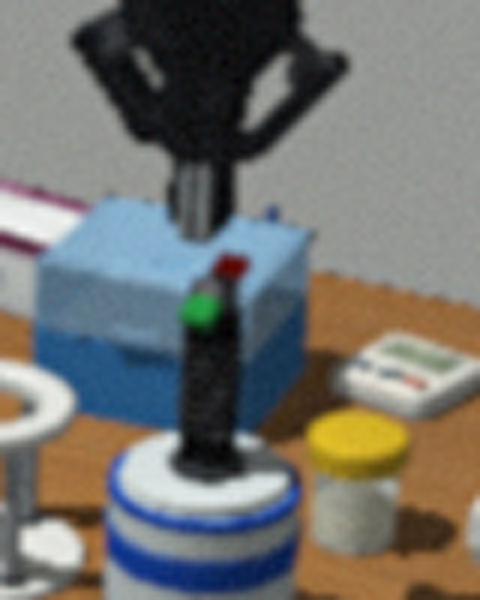

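View pics/s13b.png

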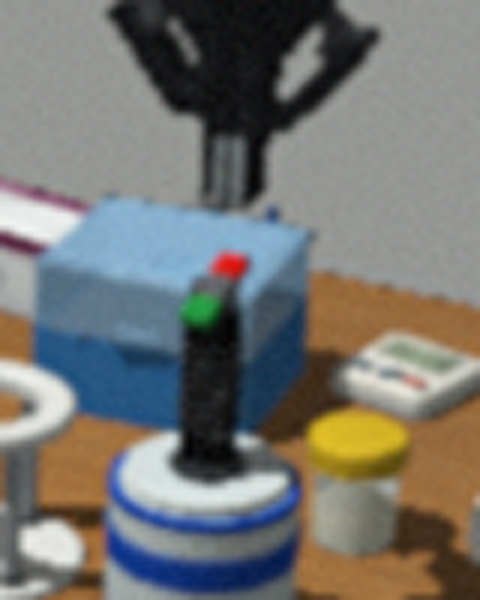

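The green end stays down and the red end is raised at (232,265), below the fingertip. Pressing red.

```bash
python3 - <<'E'
from h import *
from rig import robot,telemetry
g=np.array([.5695,-.0835])
print(robot.movel((*g,.183),rate=.03,max_force=16))
print(telemetry.read_clock(),telemetry.read_eef_pos(),telemetry.read_wrist_force())
robot.wait(.15)
p=telemetry.read_eef_pos()
robot.movel((p[0],p[1],.232),rate=.12)
c=snap("scene","s14",(310,140,390,240),6)
print(telemetry.read_clock())
E
```

```text
True
25.2417 [ 0.57141459 -0.08337029  0.18766032] [-1.22111065 -0.9165828   6.62763762]
25.9667
```

View pics/s14.png

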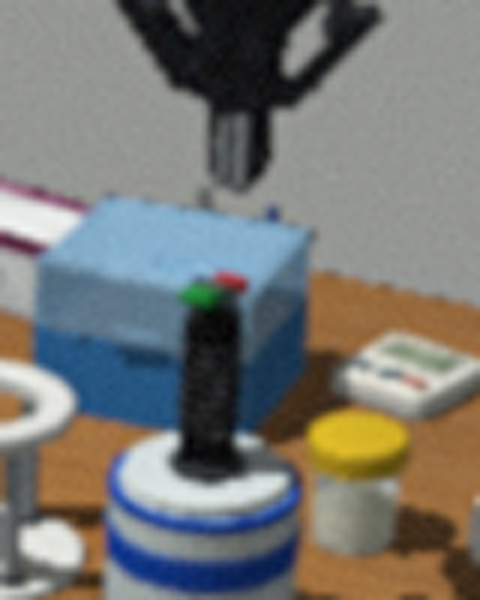

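The rocker is back to the locked picture: green (202,294), red (232,283). Now I'll regrasp and draw it straight up.

```bash
python3 - <<'E'
from h import *
from rig import robot,telemetry,effector
o=up(); P=gz((*BL,.0955))
robot.movel((P[0],P[1],.232),rate=.12,rot=o)
effector.gripper_to(1.0,40)
print(robot.movel(P,rate=.10,max_force=6))
robot.wait(.1); print(telemetry.read_clock(),telemetry.read_eef_pos(),telemetry.read_wrist_force())
effector.gripper_to(0.0,40)
print(telemetry.read_clock(),telemetry.read_finger_gap(),telemetry.read_wrist_force(),telemetry.read_eef_pos())
p=telemetry.read_eef_pos()
print(robot.movel((p[0],p[1],p[2]+.02),rate=.05,max_force=30)); print(telemetry.read_wrist_force())
print(robot.movel((p[0],p[1],p[2]+.085),rate=.08,max_force=30))
robot.wait(.15);print(telemetry.read_clock(),telemetry.read_wrist_force(),telemetry.read_eef_pos())
snap("scene","s15",(310,110,390,210),6)
E
```

```text
False
28.3167 [ 0.54987276 -0.08453866  0.13419404] [-0.19719053 -0.45360362 -1.08302041]
28.9 0.276584564511391 [-0.28082885 -1.33812185  2.56769146] [ 0.54946288 -0.08474732  0.13363038]
False
[-1.09131221  0.37763975 -2.32854266]
False
30.5667 [-0.30275892 -1.10759732 -3.66738742] [ 0.54911833 -0.08472774  0.21805209]
```

View pics/s15.png

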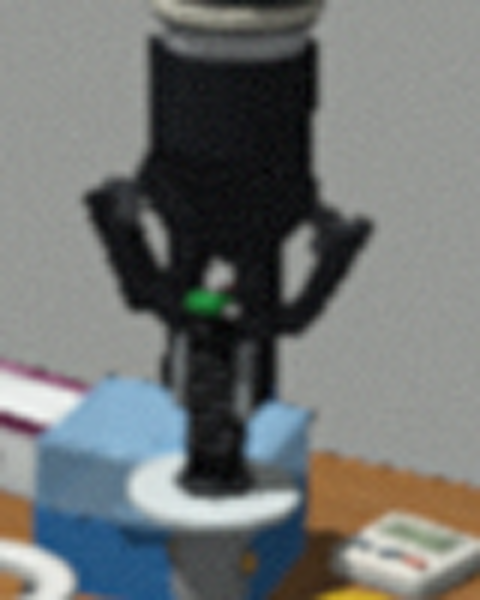

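The gauge is out, with a brass jaw visible at (250,562) standing out of the plug. Next, the stand centre.

```bash
python3 - <<'E'
from m import *
crop(S0,"st_s",(280,190,335,245),10);crop(T0,"st_t",(280,155,335,210),10)
E
```

```text
(no output)
```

View pics/st_s.png

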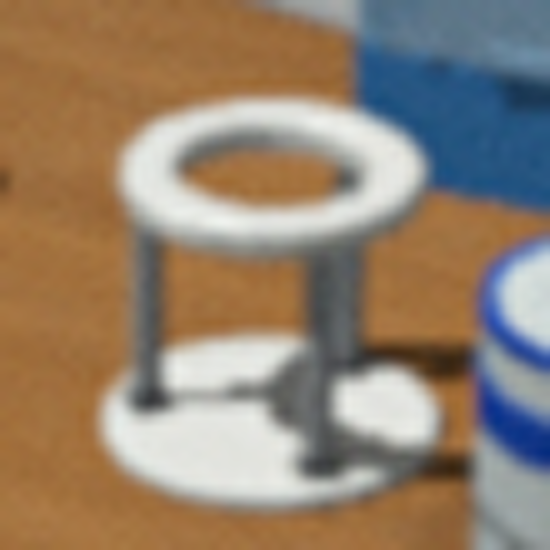

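View pics/st_t.png

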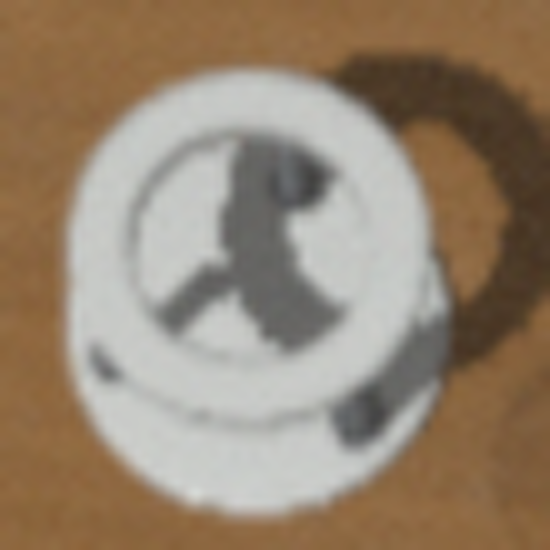

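```bash
python3 - <<'E'
from m import *
print(onplane(T0,[(304.4,179.2)],.092),onplane(S0,[(306.75,206.2)],.092),tri(S0,(306.75,206.2),T0,(304.4,179.2)))
from rig import robot,telemetry
o=up()
ST=(onplane(T0,[(304.4,179.2)],.092)[0]+onplane(S0,[(306.75,206.2)],.092)[0])[:2]/2; print(ST)
p=telemetry.read_eef_pos()
robot.movel((p[0],p[1],.232),rate=.12)
robot.movel((*ST,.232),rate=.12,rot=o); robot.wait(.1)
print(telemetry.read_clock(),telemetry.read_eef_pos(),telemetry.read_wrist_force())
snap("scene","s16",(270,110,370,240),5); snap("top","t16",(270,140,350,210),8)
E
```

```text
[[0.5780389  0.05253426 0.092     ]] [[0.57464189 0.05219924 0.092     ]] (array([0.57803863, 0.05325587, 0.0903942 ]), np.float64(0.001499824900936101))
[0.5763404  0.05236675]
32.2917 [0.57638032 0.05127939 0.23189462] [ 0.72180157  0.05439105 -2.75837451]
```

View pics/s16.png

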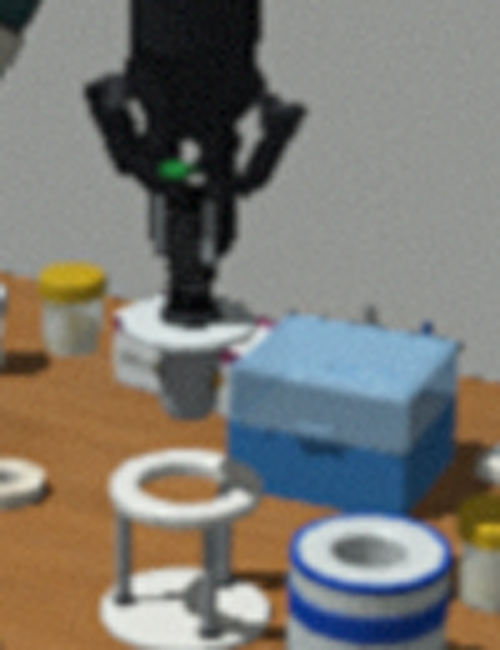

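View pics/t16.png

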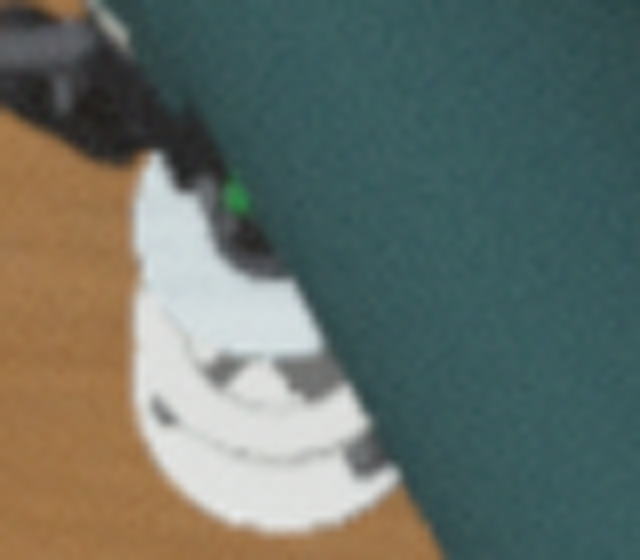

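The plug (188,385) hangs over the ring centre (185,487). Lowering with a force guard.

```bash
python3 - <<'E'
from h import *
from rig import robot,telemetry,effector
ST=(.5763,.0524)
print(robot.movel(gz((*ST,.105)),rate=.09,max_force=8),telemetry.read_eef_pos())
robot.wait(.1)
print(robot.movel(gz((*ST,.086)),rate=.03,max_force=5))
print(telemetry.read_clock(),telemetry.read_eef_pos(),telemetry.read_wrist_force())
snap("scene","s17",(270,140,370,250),6)
E
```

```text
False [0.57681818 0.05262129 0.14365324]
True
34.1 [0.57636426 0.05221546 0.13051104] [-0.3978515  -0.55342996  5.02655118]
```

View pics/s17.png

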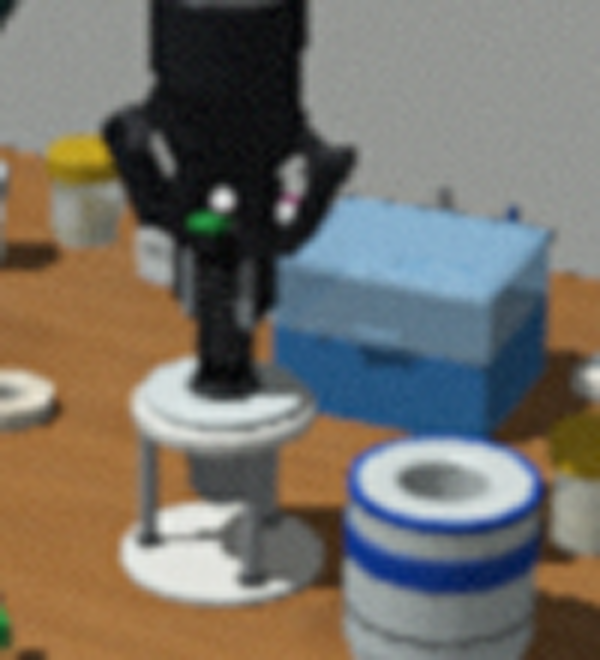

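The flange sits flat on the ring. Releasing and retreating.

```bash
python3 - <<'E'
from h import *
from rig import robot,telemetry,effector
effector.gripper_to(0.8); robot.wait(.2)
p=telemetry.read_eef_pos()
print(robot.movel((p[0],p[1],p[2]+.14),rate=.15,max_force=5))
robot.move_ptp((.45,-.30,.35),up())
robot.wait(.3)
print(telemetry.read_clock(),telemetry.read_wrist_force())
snap("scene","s18",(260,140,380,250),6); snap("top","t18",(220,130,400,220),4)
E
```

```text
False
37.6583 [-0.59023156 -0.13655478  0.95623404]
```

View pics/s18.png

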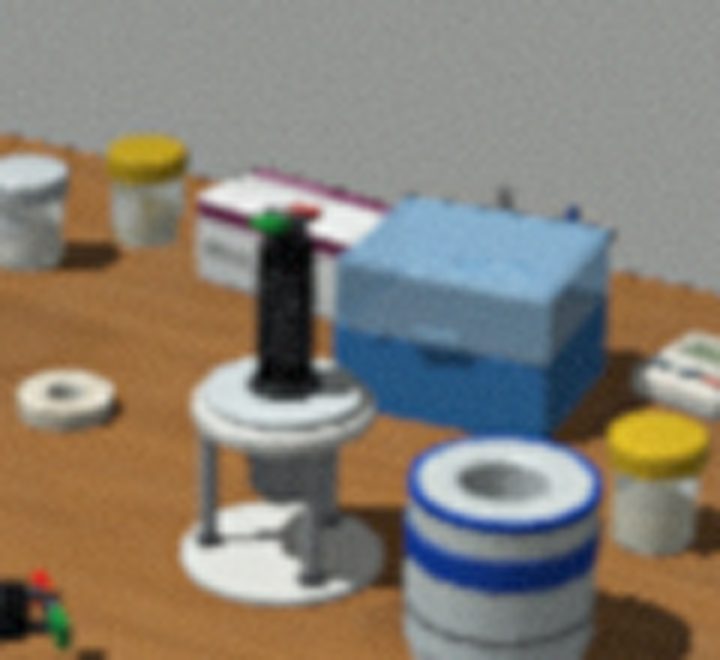

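View pics/t18.png

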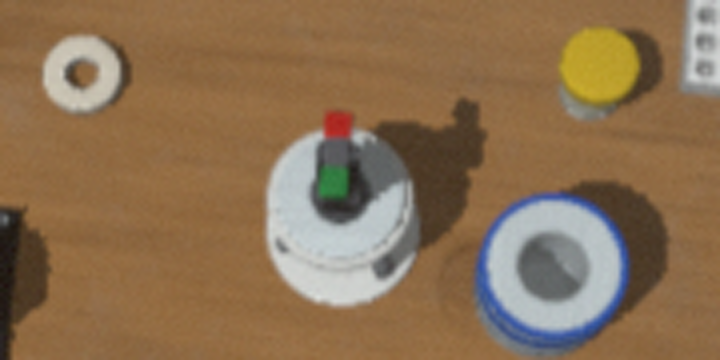

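The gauge stands upright and centred in the stand, with the rocker in the locked position. The cup and tape roll have not moved. Handing in.

```bash
python3 - <<'E'
from rig import job,telemetry
print(job.close_job(),telemetry.read_clock())
E
```

```text
the job is handed in; nothing more can be done
the job is handed in; nothing more can be done
```

I carried out every step and handed the job in at about 38 s on the robot's clock; it reports no verdict, so I don't have a pass or fail. The gauge went from the rest into the blue-banded bucket and was let go. I then pressed green, pressed red, drew it straight up and stood it in the white reading stand.

**Last checks:**
- **Placement:** both cameras show the gauge upright and centred in the stand, with the flange flat on the ring and the gripper well clear.
- **Rocker:** it looks just as it did when locked at the start, with the green end raised.
- **Other things:** the cup and the tape roll look unmoved.

**Not confirmed:**
- **Jaw size:** I saw a brass jaw standing out of the plug after the lift and the lock held, but the pictures are too coarse to measure 5 mm.
- **Seating at step 1:** the flange's position is from the arm readings and the pictures, about 1 mm above nominal and within about 2 mm sideways.

**Disagreement found:** the fingertips sit about 24 mm farther back than the stated tool geometry. Both cameras suggested it, and a gentle touch on a clear patch of bench confirmed it. I corrected every grasp and press for it. The rest's mouth also appeared about 10 mm nearer the robot than its foot suggested, so I used the flange seen in the picture instead.

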